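# Eject the spent filter cartridge and stand it on the drying ledge

### The job

Press the filter cartridge down in its dock until the push-push latch lets go and it springs up, then draw it out and stand it upright, right way up, on the narrow raised ledge of the drying stand, lined up along the ledge and about in its middle. Set it down rather than dropping it, and leave the glassware, tubes and bottles on the bench standing.

Things in the scene. Friction and masses are not known exactly. Their poses are not given: they have to be found in the camera images.
- cartridge_center (a point): Centre (half-way up) of the filter cartridge: an upright grey plastic block, 30 mm thick (its x) by 60 mm wide (its y) by 105 mm tall (its z, up), 0.13 to 0.25 kg, flat top, flat faces, a 7 mm notch in each narrow side 25 to 35 mm above its underside. At the start it sits latched in the dock's slot, its top 13 mm proud of the dock. Top 52.5 mm above this point.
- cradle (a joint): Height (m) of the sprung cradle in the dock on which the cartridge stands: 0.0015 latched (start), -0.008 lower stop, 0.03 sprung up. Press the cartridge straight down 5 to 9 mm (about 6 to 10 N; at the stop its top is still 4 mm proud) to trip it; as the pressing finger rises, it follows, in about 1 s, to 28 mm above its latched height, 42 mm proud. Pressed right down again, it relatches.
- dock_slot (a point): Centre of the slot's mouth in the flat top, 115 mm above the table, of the fixed white filter dock. The slot, 33 mm (its x) by 63 mm (its y), guides the cartridge with 1.5 mm play; the cartridge's underside is 92 mm below the mouth latched, 63 mm sprung up. A claw holds it against pulling (do not yank) until it has sprung up; then it is loose. Housing: x -55 (screen side) to +85 mm, y +-85 mm.
- ledge_top (a point): Centre of the top of the drying stand's ledge: a flat, level bare steel bar without lips, 46 mm (its x) by 120 mm (its y, the long way), 12 mm thick, top 70 mm above the table, on two uprights over a base plate of 100 by 140 mm. Fixed. Dock and stand may be on either side of the bench, each turned up to 0.45 rad.
- flask_a: Bystander: stoppered glass flask, 63 mm wide, 176 mm tall, standing loose on the bench; origin at the centre of its underside, z up.
- flask_b: Bystander: stoppered glass flask, 60 mm wide, 168 mm tall, standing loose on the bench; origin at the centre of its underside, z up.
- tube_a: Bystander: capped plastic tube, 34 mm wide, 114 mm tall, standing loose on the bench; origin at the centre of its underside, z up.
- tube_b: Bystander: capped plastic tube, 34 mm wide, 114 mm tall, standing loose on the bench; origin at the centre of its underside, z up.
- beaker: Bystander: open glass beaker, 66 mm wide, 80 mm tall, standing loose on the bench; origin at the centre of its underside, z up.
- jar: Bystander: amber glass jar, 60 mm wide, 75 mm tall, standing loose on the bench; origin at the centre of its underside, z up.
- wash_bottle: Bystander: wash bottle with a bent spout, 84 mm wide, 225 mm tall, standing loose on the bench; origin at the centre of its underside, z up.
- cartridge_base (a point): Centre of the cartridge's underside, axes as the cartridge's (x through its thickness, y along its width, z up).
- cartridge: The filter cartridge itself; origin at the centre of its underside.
Things that resemble listed ones, but are neither listed nor needed, are in the scene too. What is shaped like the part that bears cradle but orange is not meant.

How it is judged:
By the outcome, as a careful person would: the job done as asked, in the order asked, and still so for the second after the job is handed in, with the robot touching nothing.
It also fails if it takes over 54 s, if anything falls off the work surface, if the arm or the gripper's body presses on something with over 40 N, if the wrist force passes 120 N, or if a joint passes its speed limit or range.

### The arm

A 7-joint arm with a two-finger parallel gripper is mounted at the origin on the work surface. World frame = base frame: x ahead of the robot, y to its left, z up, the work surface at z = 0. Lengths are in m, angles in rad, forces in N, time in s.
With the tool pointing down it reaches from about 0.4 to 0.85 m from the base axis. Payload 10.4 kg.
Tool frame: the origin (TCP) lies midway between the tips of the shut fingers; the grasp point (between the pads) lies 19 mm behind it; z points along the fingers, x is the direction in which the jaws open and shut, and the axes are right-handed (so a half turn about z gives the same grasp; the last joint's range is limited). The gripper opens to 87 mm and grips with 3 to 60 N. Pads are 19 mm wide; open, the fingers measure 117 mm over their backs; the gripper's body (75 mm by 190 mm) begins 51 mm behind the grasp point.
Start: joints at [-1.282, 0.332, -0.065, 1.46, 0.022, 1.35, -0.088], TCP at [0.192, 0.595, 0.223] pointing down, gripper open.
Joint ranges: [-2.6, 2.6], [-0.5, 2.12], [-1.47, 1.34], [0.16, 2.42], [-1.27, 4.41], [0.06, 2.06], [-2.6, 2.6]. Speed limits (rad/s): [2.22, 2.22, 2.79, 2.79, 3.14, 3.14, 3.14].

### API

Orientations are given as a unit quaternion [x, y, z, w].
In Python, from bench import r gives the robot as it stands. The module is installed in compiled form; this text tells all that it offers.
- The arm moves only by the tool play_rows, never from a script. Its argument "commands" is a list of rows, each a list of 7 numbers: the shift along the world's x, y, z in cm, then the turn, a rotation vector about the world's x, y, z in rad, then the finger opening in cm, from 0 to 8.7. A call has 1 to 20 rows; each row shifts and turns the commanded pose from where the row before left it; what a row does not reach is not made up. A row lasts 1/8 s, in which the tool goes at most 62.5 mm and 10.7 degrees, less where a joint would pass 70% of its speed; a pose out of reach is approached as far as the arm can. A call is refused whole if a number of a shift passes 6.25 or a number of a turn 0.188, either way. A call with a gripper value outside its range is refused whole. The fingers move at their own pace and stop on an object; "grip_force" is the grip in N (left out, the last holds). Time passes only in rows, so rows that do not move let the fingers close. It gives the time, the measured TCP pose, the force and the opening at its end, in the units of the state.
- r.read_state(): the state, without advancing time (a new reading comes with each control period).
- r.camera(name): name is "side" or "top"; returns a dict with "img" (384x512x3 uint8, red, green, blue), "K" (3x3 intrinsics, pixels), "k1" (the pictures are not rectified: a ray, as slopes to the right and down, at radius r is drawn at 1 + k1 r^2 times it, then the intrinsics apply), "camera_from_world" (4x4, takes a point from world to camera coordinates). Camera axes: x right, y down, z forward; pixel columns grow to the right and rows downward; lengths in m; the calibration is good to about 2 mm. A picture is of the moment at which its call begins. There is no depth.
- r.close_job(): hands the job in, once; it reports no verdict.
The state is a dict: "time": time; "joint_positions": joint angles; "joint_vel": joint speeds; "joint_torque": joint torques, N m; "ee_pos": TCP position; "eef_rot": TCP orientation; "ft_force": force on the tool from outside, world axes, zero at the start; "torque": the same for the moment, N m; "width": finger opening in m.
Only numpy, scipy, OpenCV 4.12 (cv2) and the standard library are available. Lean on these libraries where they do the work, as an engineer would, in place of code of your own. Each camera call takes 0.05 s, during which the arm holds its last target. There are 200 camera calls.

## Working session

There is one attempt and no reset: what is moved stays moved. The work goes in short steps, Python scripts to look and compute and a tool call to move; the robot and the scene stay as the last step left them, time stands still between calls to the robot, and variables do not carry over. Pictures are saved under pics/ and viewed, about 8 in all and at most 12, crops included, and the job is handed in when it is done.

Besides the shell and the picture viewer there is one more tool, called after ">>>" as name([rows], argument=value, ...), one row to a line, values as JSON. play_rows: Moves the arm, as the interface text tells. Its arguments: {"type":"object","properties":{"commands":{"type":"array","items":{"type":"array","items":{"type":"number"}}},"grip_force":{"type":"number"}},"required":["commands"]}

```bash
mkdir -p pics; cat > h.py <<'E'
import numpy as np, cv2
from bench import r
def snap(name,fn=None):
    c=r.camera(name)
    if fn: cv2.imwrite('pics/'+fn,c['img'][:,:,::-1])
    return c
def und(c,uv):
    K=np.array(c['K'],float);k=c['k1']
    d=(np.atleast_2d(uv).astype(float)-K[:2,2])/[K[0,0],K[1,1]]
    s=d.copy()
    for _ in range(30): s=d/(1+k*(s**2).sum(1,keepdims=True))
    return s
def ray(c,uv):
    T=np.array(c['camera_from_world']);R=T[:3,:3];o=-R.T@T[:3,3]
    s=und(c,uv); return o,np.c_[s,np.ones(len(s))]@R
def plane(c,uv,z):
    o,d=ray(c,uv); return o+d*((z-o[2])/d[:,2])[:,None]
def proj(c,p):
    T=np.array(c['camera_from_world']);K=np.array(c['K'])
    q=np.atleast_2d(p)@T[:3,:3].T+T[:3,3];s=q[:,:2]/q[:,2:]
    s=s*(1+c['k1']*(s**2).sum(1,keepdims=True)); return s*[K[0,0],K[1,1]]+K[:2,2]
E
python3 - <<'E'
from h import *
s=r.read_state();print(s)
a=snap('top','top0.png');b=snap('side','side0.png')
for c in(a,b):print(c['K'],c['k1'],ray(c,[[256,192]]))
i=np.vstack([a['img'],b['img']])
cv2.imwrite('pics/both.png',cv2.resize(i[:,:,::-1],None,fx=.78,fy=.78))
cv2.imwrite('pics/top_big.png',cv2.resize(a['img'][:,:,::-1],(800,600),interpolation=cv2.INTER_CUBIC))
cv2.imwrite('pics/side_big.png',cv2.resize(b['img'][:,:,::-1],(800,600),interpolation=cv2.INTER_CUBIC))
E
```

```text
{'time': 0.0, 'joint_positions': array([-1.28159922,  0.33285295, -0.06469159,  1.46096172,  0.02161282,
        1.34988489, -0.08852909]), 'joint_vel': array([-0.00093008, -0.00121074,  0.0013512 ,  0.00115786, -0.00033   ,
       -0.00056843,  0.00078811]), 'joint_torque': array([-7.26260150e-04, -6.23270202e+01,  2.42435164e-02, -3.89873922e+01,
       -6.12687715e-02,  4.00505948e-02,  1.51535382e-04]), 'ee_pos': array([0.19162582, 0.59448768, 0.22175599]), 'eef_rot': array([ 8.08325777e-01,  5.88735034e-01, -5.45356526e-04,  4.47593933e-04]), 'ft_force': array([-0.25022382, -0.36875007, -0.15770758]), 'torque': array([-0.023006  ,  0.03106473,  0.0003733 ]), 'width': 0.08714761463225179}
[[418.74176886   0.         254.8840534 ]
 [  0.         418.74176886 189.86213033]
 [  0.           0.           1.        ]] -0.01831622865237299 (array([ 0.38369364, -0.01592241,  1.43871571]), array([[ 0.09054262,  0.00936852, -0.99586517]]))
[[460.0261527    0.         253.99357905]
 [  0.         460.0261527  191.42535945]
 [  0.           0.           1.        ]] -0.0667275265115372 (array([-0.30281094, -0.91693991,  1.01397075]), array([[ 0.53992114,  0.58710316, -0.60317131]]))
```

View pics/top_big.png

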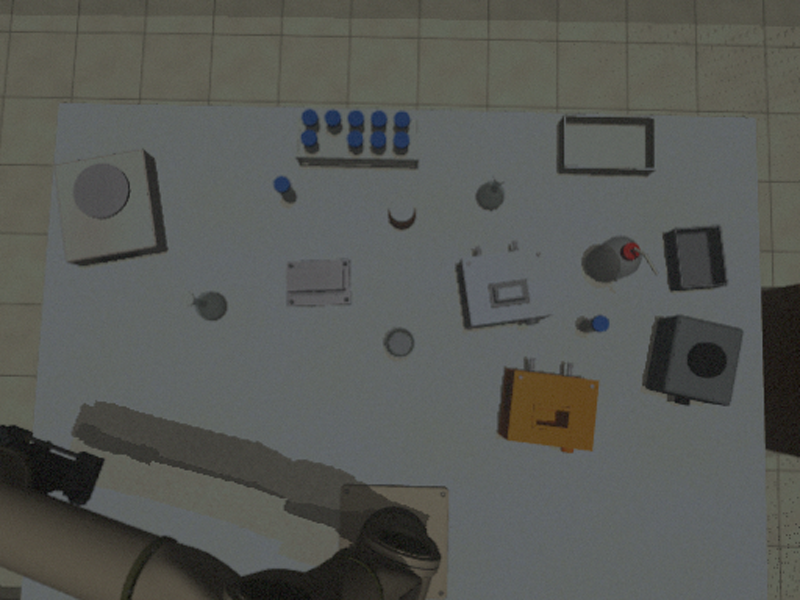

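View pics/side_big.png

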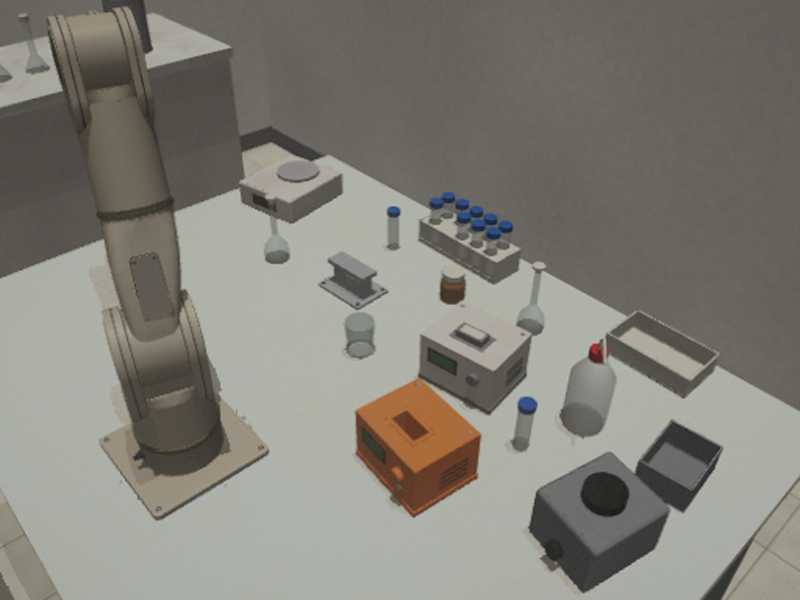

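The top view (800x600) shows these candidates:
- White dock with the grey block in its slot at (509,292), which matches the description.
- Orange dock with an empty slot at (551,415), the stated decoy.
- Grey box with a black disc at (705,358), and the balance at (100,190). Neither matches.
- The stand with its steel ledge is at (319,280).

I'll check the choice with one close crop.

```bash
python3 - <<'E'
from h import *
t=cv2.imread('pics/top0.png');s=cv2.imread('pics/side0.png')
def crop(i,x,y,w,h): return cv2.resize(i[y:y+h,x:x+w],(400,300),interpolation=cv2.INTER_CUBIC)
# scale 5 (80x60)
f=lambda i:cv2.convertScaleAbs(i,alpha=1.5)
o=np.vstack([np.hstack([crop(t,286,152,80,60),crop(t,172,152,80,60)]),np.hstack([crop(s,262,190,80,60),crop(s,190,150,80,60)])])
cv2.imwrite('pics/crop1.png',f(o))
E
```

```text
(no output)
```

View pics/crop1.png

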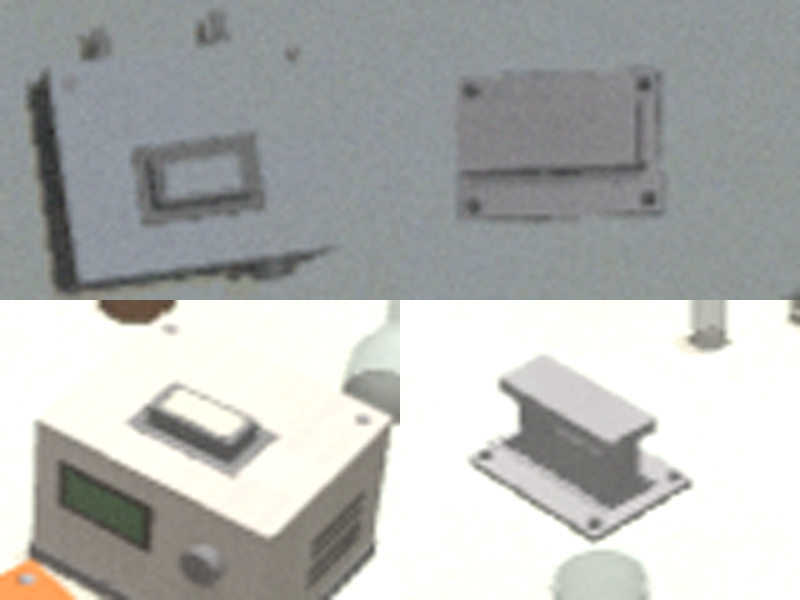

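```bash
python3 - <<'E'
from h import *
t=r.camera('top');s=r.camera('side')
def rep(n,c,pts,org,z):
    uv=(np.array(pts,float)+.5)/5-.5+org; p=plane(c,uv,z)
    ctr=p.mean(0); e=[np.linalg.norm(p[i]-p[(i+1)%4])*1e3 for i in range(4)]
    d=[np.arctan2(*(p[(i+1)%4]-p[i])[[1,0]]) for i in range(4)]
    print(n,ctr.round(4),np.round(e,1),np.round(d,3))
rep('frame top',t,[(134,148),(256,133),(264,207),(143,224)],(286,152),.115)
rep('cart top',t,[(150,150),(242,140),(250,193),(155,207)],(286,152),.128)
rep('screws stand',t,[(70,90),(245,83),(248,198),(73,206)],(172,152),.008)
rep('plate top',t,[(57,73),(258,68),(263,213),(58,219)],(172,152),.006)
rep('frame side',s,[(160,370-300),(278,436-300),(236,476-300),(130,418-300)],(262,190),.115)
rep('cart side',s,[(177,383-300),(256,422-300),(236,447-300),(148,403-300)],(262,190),.128)
rep('ledge side',s,[(545-400,355-300),(657-400,424-300),(612-400,442-300),(500-400,379-300)],(190,150),.07)
rep('dock side',s,[(0,0)]*4,(262,190),.115)
# refine: gradients, line detection around the top-view region via profiles
g=cv2.GaussianBlur(cv2.cvtColor(t['img'],cv2.COLOR_RGB2GRAY),(3,3),0)
print(g[165:202:1,[205,215,225,235,245]].T)
np.set_printoptions(linewidth=250)
print(g[[172,178,182],180:235])
E
```

```text
frame top [ 0.5249 -0.2235  0.115 ] [78.3 47.4 77.6 48.7] [-1.423 -3.027  1.736  0.13 ]
cart top [ 0.527  -0.2214  0.128 ] [58.3 33.8 60.4 36.1] [-1.437 -2.985  1.743  0.099]
screws stand [0.5493 0.1798 0.008 ] [121.2  79.8 120.5  80.6] [-1.506 -3.082  1.642  0.068]
plate top [0.5503 0.1801 0.006 ] [139.4 100.8 141.3 101.5] [-1.522 -3.074  1.625  0.049]
frame side [ 0.5299 -0.2183  0.115 ] [92.7 47.  80.2 52. ] [-1.492 -2.97   1.68   0.409]
cart side [ 0.5268 -0.2228  0.128 ] [58.2 27.3 64.3 27.3] [-1.424 -2.855  1.72   0.062]
ledge side [0.5494 0.1771 0.07  ] [123.9  38.6 116.8  45. ] [-1.539  3.031  1.66   0.073]
dock side [ 0.5243 -0.0444  0.115 ] [0. 0. 0. 0.] [0. 0. 0. 0.]
[[ 99  94  90  89  90  90  89  88  89  89  88  87  88  87  87  87  88  88
   88  83  69  59  66  78  86  90  91  91  92  92  90  92  98 100 100  99
  100]
 [ 99  95  92  92  91  90  90  90  90  90  91  90  90  91  91  91  91  90
   89  81  70  70  78  83  88  92  94  94  90  87  91  98 100 100 100 100
  100]
 [100  98  96  97  97  97  97  97  96  96  96  97  97  97  98  98  97  97
   98  98  98  96  94  93  93
[... 332 characters left out ...]
00 100 100 101 100 100
  100]]
[[ 99  99  97  90  85  82  82  85  86  86  87  88  88  88  89  87  86  86  86  87  88  88  87  88  88  88  89  89  90  90  89  90  90  90  90  90  91  92  88  81  82  88  87  81  87  97 100 101 101 101 100 100  99 100 101]
 [100 100  98  93  89  88  88  87  87  87  87  86  87  88  89  89  88  87  87  88  89  88  88  88  88  87  87  88  89  89  88  89  90  90  90  91  91  91  86  78  81  89  90  87  91  97  99  98  99 100 101 101 100 101 100]
 [ 99  99  97  92  89  87  87  87  87  88  89  89  88  88  89  89  89  89  88  88  88  89  88  87  88  88  89  88  89  90  90  90  90  91  91  90  90  91  86  78  81  90  90  87  91  97 100 100 100 100  99 100 100  99  99]]
```

Dock slot and cartridge are at about (0.527, -0.222), yaw about 0.14. The ledge is at about (0.5495, 0.179), yaw about 0.06. I'm moving now, fingers closing on the way.

>>> play_rows([
  [0,0,3,0,0,0,0],
  [2,-2,3,0,0,-0.08,0],
  [2.4,-3.3,1,0,0,-0.1,0],
  [2.4,-3.3,0.5,0,0,-0.1,0],
  [2.4,-3.3,0.5,0,0,-0.1,0],
  [2.4,-3.3,0,0,0,-0.1,0],
  [2.4,-3.3,0,0,0,-0.1,0],
  [2.4,-3.3,0,0,0,-0.1,0],
  [2.4,-3.3,0,0,0,-0.1,0],
  [2.4,-3.3,0,0,0,-0.1,0],
  [2.4,-3.3,0,0,0,-0.1,0],
  [2.4,-3.3,0,0,0,-0.1,0],
  [2,-3.3,0,0,0,-0.05,0],
  [1,-2,0,0,0,0,0],
], grip_force=20)

```text
time: 1.95
ee_pos: [0.4828, 0.1892, 0.3025]
eef_rot: [0.998, 0.062, 0.0, 0.0]
ft_force: [0.7, 1.5, -0.3]
width: -0.0
```

>>> play_rows([
  [0.2,-2,0,0,0,0.016,0],
  [0.4,-3.5,0,0,0,0,0],
  [0.4,-4,0,0,0,0,0],
  [0.4,-4,0,0,0,0,0],
  [0.4,-4,0,0,0,0,0],
  [0.4,-4,0,0,0,0,0],
  [0.4,-4,0,0,0,0,0],
  [0.4,-4,-1,0,0,0,0],
  [0.4,-4,-2,0,0,0,0],
  [0.4,-3.5,-3,0,0,0,0],
  [0.4,-2.5,-3,0,0,0,0],
  [0.2,-1.5,-2,0,0,0,0],
  [0,0,-1,0,0,0,0],
  [0,0,0,0,0,0,0],
  [0,0,0,0,0,0,0],
])

```text
time: 3.82
ee_pos: [0.5263, -0.2174, 0.1835]
eef_rot: [0.997, 0.073, 0.001, -0.0]
ft_force: [-0.5, 0.7, 0.3]
width: 0.0005
```

```bash
python3 - <<'E'
from h import *
s=r.read_state();print(s['time'],s['ee_pos'].round(4),s['eef_rot'].round(4),s['ft_force'].round(2))
t=snap('top','t1.png');d=snap('side','s1.png')
o=np.hstack([cv2.resize(c['img'][y:y+60,x:x+60,::-1],(400,400),interpolation=cv2.INTER_CUBIC) for c,x,y in((t,296,142),(d,272,190))])
cv2.imwrite('pics/crop2.png',cv2.convertScaleAbs(o,alpha=1.5))
print(proj(t,s['ee_pos']),proj(d,s['ee_pos']))
E
```

```text
3.825 [ 0.5263 -0.2174  0.1835] [ 9.973e-01  7.290e-02  7.000e-04 -1.000e-04] [-0.48  0.74  0.28]
[[327.04049173 184.36910344]] [[302.21337423 197.03548558]]
```

View pics/crop2.png

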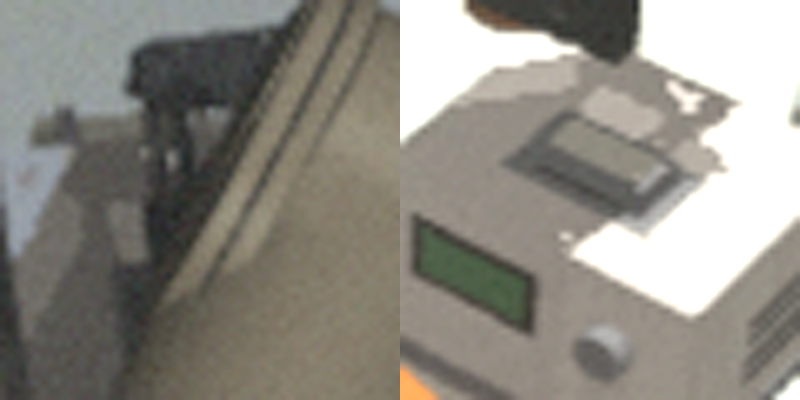

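>>> play_rows([
  [0.05,-0.45,-1,0,0,0,0],
  [0,0,-2,0,0,0,0],
  [0,0,-1.5,0,0,0,0],
  [0,0,-0.7,0,0,0,0],
  [0,0,0,0,0,0,0],
  [0,0,-0.4,0,0,0,0],
  [0,0,-0.2,0,0,0,0],
  [0,0,-0.2,0,0,0,0],
  [0,0,0,0,0,0,0],
])

```text
time: 5.05
ee_pos: [0.527, -0.223, 0.1237]
eef_rot: [0.997, 0.072, 0.001, 0.0]
ft_force: [-0.2, -0.2, 7.1]
width: 0.0004
```

>>> play_rows([
  [0,0,-0.2,0,0,0,0],
  [0,0,-0.15,0,0,0,0],
  [0,0,0,0,0,0,0],
  [0,0,0,0,0,0,0],
])

```text
time: 5.55
ee_pos: [0.5271, -0.223, 0.1204]
eef_rot: [0.997, 0.072, 0.001, 0.0]
ft_force: [-1.2, -0.3, 7.1]
width: 0.0001
```

>>> play_rows([
  [0,0,0.3,0,0,0,0],
  [0,0,0.4,0,0,0,0],
  [0,0,0.5,0,0,0,0],
  [0,0,0.5,0,0,0,0],
  [0,0,0.6,0,0,0,0],
  [0,0,0.7,0,0,0,0],
  [0,0,0.8,0,0,0,0],
  [0,0,1,0,0,0,0],
  [0,0,1.2,0,0,0,0],
  [0,0,1.5,0,0,0,0],
  [0,0,0.5,0,0,0,8.7],
  [0,0,0,0,0,0,8.7],
  [0,0,0,0,0,0,8.7],
  [0,0,0,0,0,0,8.7],
])

```text
time: 7.3
ee_pos: [0.526, -0.2225, 0.1986]
eef_rot: [0.997, 0.072, -0.0, -0.0]
ft_force: [0.9, -0.1, -0.5]
width: 0.0327
```

```bash
python3 - <<'E'
from h import *
s=r.read_state();print(s['time'],s['ee_pos'].round(4),s['eef_rot'].round(4),s['ft_force'].round(2),s['width'])
d=snap('side','s2.png')
cv2.imwrite('pics/crop3.png',cv2.convertScaleAbs(cv2.resize(d['img'][160:250,252:352,::-1],(800,600)if 0 else (660,594),interpolation=cv2.INTER_CUBIC),alpha=1.4))
# expected sprung top corners
y=.14;R=np.array([[np.cos(y),-np.sin(y)],[np.sin(y),np.cos(y)]])
for z in(.157,.115):
  p=[np.r_[np.array([.527,-.222])+R@[a,b],z] for a,b in((-.015,-.03),(-.015,.03),(.015,.03),(.015,-.03))]
  print(((proj(d,p)-[252,160]+.5)*6.6-.5).round(0).tolist())
E
```

```text
7.3 [ 0.526  -0.2225  0.1986] [ 9.974e-01  7.240e-02 -3.000e-04 -1.000e-04] [ 0.88 -0.12 -0.54] 0.03267575166630209
[[374.0, 341.0], [265.0, 286.0], [304.0, 256.0], [412.0, 309.0]]
[[367.0, 413.0], [260.0, 358.0], [298.0, 326.0], [405.0, 380.0]]
```

View pics/crop3.png

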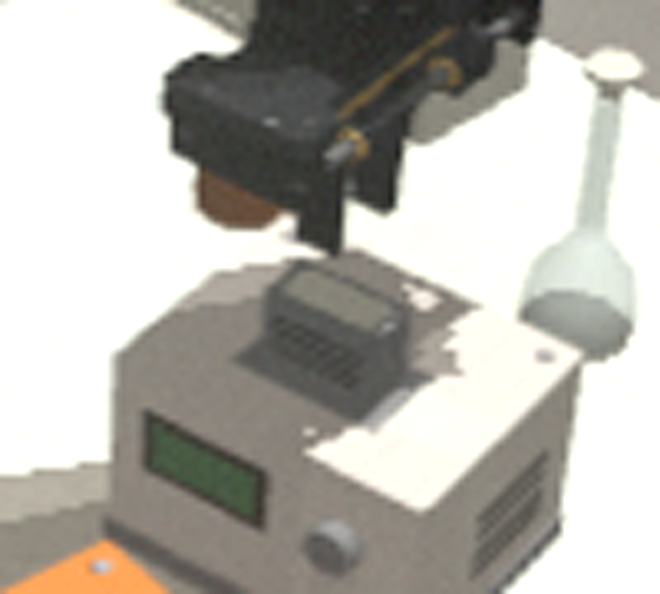

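The cartridge has sprung up: its top corners sit at crop (265,286), (300,262), (408,312) and (370,345), within about 1 px of the prediction. I'm opening fully and going down around its broad faces.

>>> play_rows([
  [0,0,0,0,0,0,8.7],
  [0,0,0,0,0,0,8.7],
  [0.1,0.05,0,0,0,0,8.7],
  [0,0,0,0,0,0,8.7],
  [0,0,-1.5,0,0,0,8.7],
  [0,0,-2,0,0,0,8.7],
  [0,0,-2,0,0,0,8.7],
  [0,0,-1.3,0,0,0,8.7],
  [0,0,-0.8,0,0,0,8.7],
  [0,0,0,0,0,0,8.7],
], grip_force=25)

```text
time: 8.6
ee_pos: [0.5271, -0.2221, 0.1227]
eef_rot: [0.997, 0.072, -0.0, -0.0]
ft_force: [-0.1, 1.1, -0.3]
width: 0.0872
```

>>> play_rows([
  [0,0,0,0,0,0,5],
  [0,0,0,0,0,0,4],
  [0,0,0,0,0,0,3.5],
  [0,0,0,0,0,0,3.2],
  [0,0,0,0,0,0,2],
  [0,0,0,0,0,0,2],
  [0,0,0,0,0,0,2],
  [0,0,0,0,0,0,2],
  [0,0,0,0,0,0,2],
  [0,0,0,0,0,0,2],
  [0,0,0,0,0,0,2],
  [0,0,0,0,0,0,2],
])

```text
time: 10.1
ee_pos: [0.5267, -0.2223, 0.123]
eef_rot: [0.997, 0.072, -0.0, -0.0]
ft_force: [-5.8, -0.6, 4.3]
width: 0.0301
```

>>> play_rows([
  [-0.06,0,0,0,0,0,2],
  [0,0,0,0,0,0,2],
  [0,0,0.15,0,0,0,2],
  [0,0,0,0,0,0,2],
])

```text
time: 10.6
ee_pos: [0.5266, -0.2219, 0.1244]
eef_rot: [0.997, 0.073, -0.0, -0.0]
ft_force: [-1.3, -0.5, -2.9]
width: 0.0299
```

```bash
python3 - <<'E'
from h import *
s=r.read_state();print(s['time'],s['ee_pos'].round(4),s['eef_rot'].round(4),s['ft_force'].round(2),s['torque'].round(2),s['width'])
E
```

```text
10.6 [ 0.5266 -0.2219  0.1244] [ 9.974e-01  7.260e-02 -1.000e-04 -1.000e-04] [-1.28 -0.54 -2.95] [-0.12  0.47  0.1 ] 0.029870249870167197
```

>>> play_rows([
  [0,0,0.4,0,0,0,2],
  [0,0,0.6,0,0,0,2],
  [0,0,0.8,0,0,0,2],
  [0,0,1,0,0,0,2],
  [0,0,1,0,0,0,2],
  [0,0,1,0,0,0,2],
  [0,0,1,0,0,0,2],
  [0,0,1,0,0,0,2],
  [0,0,1,0,0,0,2],
  [0,0,1.5,0,0,0,2],
  [0,0,1.5,0,0,0,2],
  [0,0,1.5,0,0,0,2],
  [0,0,1,0,0,0,2],
  [0,0,0.5,0,0,0,2],
  [0,0,0,0,0,0,2],
])

```text
time: 12.48
ee_pos: [0.5267, -0.2221, 0.2627]
eef_rot: [0.997, 0.072, 0.0, -0.0]
ft_force: [-0.0, 0.4, -3.1]
width: 0.0298
```

>>> play_rows([
  [0,0.5,0,0,0,0,2],
  [0.1,1.2,0,0,0,0,2],
  [0.1,2,0,0,0,-0.01,2],
  [0.2,2.7,0,0,0,-0.01,2],
  [0.2,3,0,0,0,-0.01,2],
  [0.2,3,0,0,0,-0.01,2],
  [0.2,3,0,0,0,-0.01,2],
  [0.2,3,0,0,0,-0.01,2],
  [0.2,3,0,0,0,-0.01,2],
  [0.2,3,0,0,0,-0.01,2],
  [0.2,3,0,0,0,0,2],
  [0.2,3,0,0,0,0,2],
  [0.2,3,0,0,0,0,2],
  [0.1,2.5,0,0,0,0,2],
  [0,1.8,0,0,0,0,2],
  [0,1.2,0,0,0,0,2],
  [0,0.6,0,0,0,0,2],
  [0,0.5,0,0,0,0,2],
  [0,0,0,0,0,0,2],
  [0,0,0,0,0,0,2],
])

```text
time: 14.98
ee_pos: [0.5497, 0.1773, 0.2626]
eef_rot: [0.999, 0.032, 0.0, 0.0]
ft_force: [-1.3, -0.4, -3.2]
width: 0.0299
```

```bash
python3 - <<'E'
from h import *
s=r.read_state();print(s['time'],s['ee_pos'].round(4),s['eef_rot'].round(4),s['ft_force'].round(2),s['torque'].round(2),s['width'])
d=snap('side','s3.png')
cv2.imwrite('pics/crop4.png',cv2.convertScaleAbs(cv2.resize(d['img'][90:200,170:280,::-1],(594,594),interpolation=cv2.INTER_CUBIC),alpha=1.4))
q=lambda p:((proj(d,p)-[170,90]+.5)*5.4-.5).round(0).tolist()
y=.06;R=lambda y:np.array([[np.cos(y),-np.sin(y)],[np.sin(y),np.cos(y)]])
p0=s['ee_pos'];yt=2*np.arctan2(s['eef_rot'][1],s['eef_rot'][0]);print(yt)
sq=((-1,-1),(-1,1),(1,1),(1,-1))
print('bot',q([np.r_[p0[:2]+R(yt)@[a*.015,b*.03],p0[2]-.071] for a,b in sq]))
print('top',q([np.r_[p0[:2]+R(yt)@[a*.015,b*.03],p0[2]+.034] for a,b in sq]))
print('ledge',q([np.r_[np.array([.5495,.179])+R(.06)@[a*.023,b*.06],.07] for a,b in sq]))
E
```

```text
14.975 [0.5497 0.1773 0.2626] [9.995e-01 3.210e-02 1.000e-04 0.000e+00] [-1.32 -0.37 -3.23] [-0.11  0.1  -0.03] 0.029871915113133467
0.06413217048874092
bot [[309.0, 301.0], [246.0, 267.0], [280.0, 250.0], [343.0, 283.0]]
top [[304.0, 153.0], [238.0, 121.0], [274.0, 105.0], [340.0, 137.0]]
ledge [[334.0, 481.0], [214.0, 408.0], [264.0, 382.0], [385.0, 452.0]]
```

View pics/crop4.png

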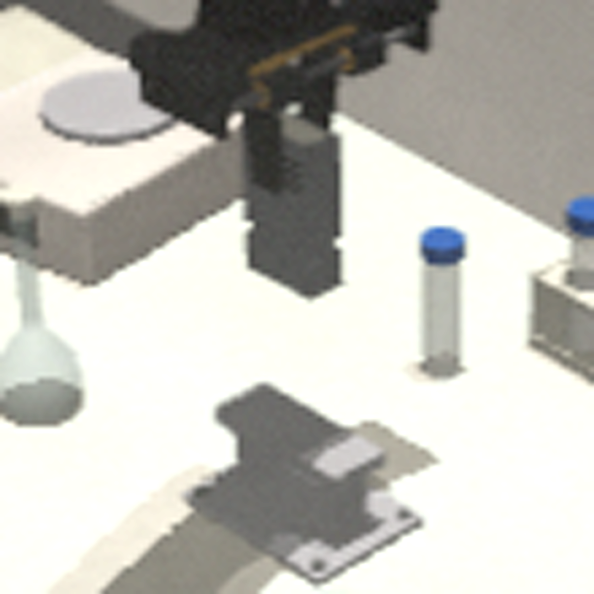

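The cartridge hangs upright with its notches low. Its lower corners are at crop (248,268), (309,298) and (342,283). The ledge corners, at (217,408), (265,383) and (385,452), are where I predicted, so I'm lowering it.

>>> play_rows([
  [0,0.1,-0.5,0,0,0,2],
  [0,0.05,-1.5,0,0,0,2],
  [0,0,-2,0,0,0,2],
  [0,0,-2,0,0,0,2],
  [0,0,-2,0,0,0,2],
  [0,0,-1.5,0,0,0,2],
  [0,0,-1,0,0,0,2],
  [0,0,-0.7,0,0,0,2],
  [0,0,-0.4,0,0,0,2],
  [0,0,0,0,0,0,2],
  [0,0,0,0,0,0,2],
])

```text
time: 16.4
ee_pos: [0.5499, 0.1795, 0.147]
eef_rot: [0.999, 0.033, 0.0, -0.0]
ft_force: [0.3, -0.1, -1.9]
width: 0.0298
```

```bash
python3 - <<'E'
from h import *
s=r.read_state();print(s['time'],s['ee_pos'].round(4),s['eef_rot'].round(4),s['ft_force'].round(2),s['torque'].round(2),s['width'])
E
```

```text
16.4 [0.5499 0.1795 0.147 ] [ 9.995e-01  3.250e-02  4.000e-04 -2.000e-04] [ 0.3  -0.11 -1.9 ] [-0.09  0.01 -0.05] 0.029839694167798428
```

>>> play_rows([
  [0,0,-0.2,0,0,0,2],
  [0,0,-0.15,0,0,0,2],
  [0,0,-0.1,0,0,0,2],
  [0,0,0,0,0,0,2],
])

```text
time: 16.9
ee_pos: [0.5496, 0.1794, 0.142]
eef_rot: [0.999, 0.033, -0.0, 0.0]
ft_force: [-0.2, 0.7, -2.2]
width: 0.03
```

>>> play_rows([
  [0,0,-0.1,0,0,0,2],
  [0,0,-0.05,0,0,0,2],
  [0,0,0,0,0,0,2],
])

```text
time: 17.27
ee_pos: [0.5498, 0.1794, 0.1411]
eef_rot: [0.999, 0.032, 0.0, -0.0]
ft_force: [-1.6, -1.2, 4.7]
width: 0.0299
```

Contact: the force has swung up by about 7 N. I'm opening gently.

>>> play_rows([
  [0,0,0.03,0,0,0,2],
  [0,0,0,0,0,0,3.1],
  [0,0,0,0,0,0,3.3],
  [0,0,0,0,0,0,3.6],
  [0,0,0,0,0,0,4.2],
  [0,0,0,0,0,0,5],
  [0,0,0,0,0,0,6],
  [0,0,0,0,0,0,7],
  [0,0,0,0,0,0,7],
  [0,0,0,0,0,0,7],
])

```text
time: 18.52
ee_pos: [0.5496, 0.1794, 0.1409]
eef_rot: [0.999, 0.032, 0.0, -0.0]
ft_force: [-0.0, 0.2, -0.3]
width: 0.0695
```

```bash
python3 - <<'E'
from h import *
s=r.read_state();print(s['time'],s['ee_pos'].round(4),s['ft_force'].round(2),s['width'])
d=snap('side','s4.png')
cv2.imwrite('pics/crop5.png',cv2.convertScaleAbs(cv2.resize(d['img'][90:200,170:280,::-1],(594,594),interpolation=cv2.INTER_CUBIC),alpha=1.4))
E
```

```text
18.525 [0.5496 0.1794 0.1409] [-0.02  0.15 -0.34] 0.06950700035668825
```

View pics/crop5.png

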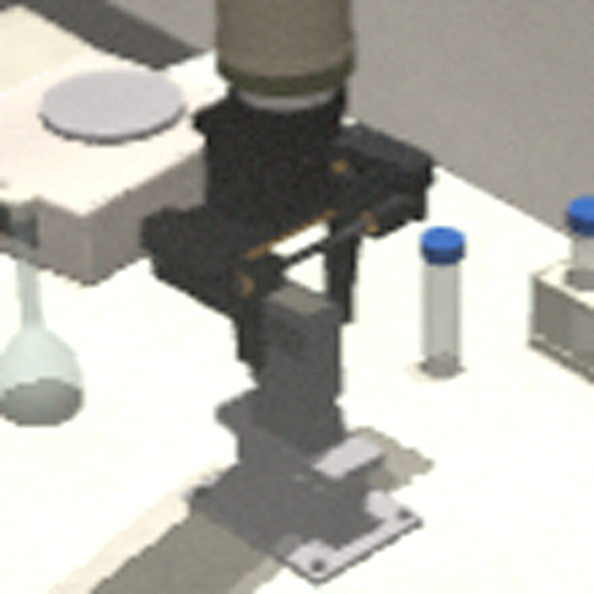

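The cartridge is standing free on the ledge, with its top at about (305,300) and its foot at about (300,430). I'm drawing straight up and backing away.

>>> play_rows([
  [0,0,0.5,0,0,0,7],
  [0,0,1,0,0,0,7],
  [0,0,2,0,0,0,7],
  [0,0,2,0,0,0,7],
  [0,0,2.5,0,0,0,7],
  [0,0,3,0,0,0,7],
  [0,0,3,0,0,0,7],
  [0,0,2,0,0,0,7],
  [-2,2,0,0,0,0,7],
  [-3,4,0,0,0,0.1,7],
  [-3,4,0,0,0,0.1,7],
  [-3,4,0,0,0,0.1,7],
  [-3,4,0,0,0,0.1,7],
  [-3,4,0,0,0,0.1,7],
  [-2,4,0,0,0,0.1,7],
  [-2,4,0,0,0,0.1,7],
  [-2,2,0,0,0,0,7],
  [0,0,0,0,0,0,7],
  [0,0,0,0,0,0,7],
  [0,0,0,0,0,0,7],
])

```text
time: 21.08
ee_pos: [0.3207, 0.4985, 0.3013]
eef_rot: [0.928, 0.372, 0.0, -0.0]
ft_force: [0.2, -0.7, 0.4]
width: 0.0698
```

```bash
python3 - <<'E'
from h import *
s=r.read_state();print(s['time'],s['ee_pos'].round(4),s['ft_force'].round(2),np.abs(s['joint_vel']).max())
t=snap('top','t5.png');d=snap('side','s5.png')
f=lambda i:cv2.convertScaleAbs(i,alpha=1.4)
a=cv2.resize(d['img'][:,:,::-1],(400,300),interpolation=cv2.INTER_AREA)
b=cv2.resize(t['img'][:,:,::-1],(400,300),interpolation=cv2.INTER_AREA)
cs=cv2.resize(d['img'][125:200,185:285,::-1],(400,300),interpolation=cv2.INTER_CUBIC)
ct=cv2.resize(t['img'][150:210,162:242,::-1],(400,300),interpolation=cv2.INTER_CUBIC)
cv2.imwrite('pics/fin.png',f(np.vstack([np.hstack([a,b]),np.hstack([cs,ct])])))
R=lambda y:np.array([[np.cos(y),-np.sin(y)],[np.sin(y),np.cos(y)]])
sq=((-1,-1),(-1,1),(1,1),(1,-1))
P=lambda z:[np.r_[np.array([.5496,.1794])+R(.065)@[x*.015,y*.03],z] for x,y in sq]
for z in(.175,.07):
  print(z,((proj(d,P(z))-[185,125])*4+[0,300]).round(0).tolist(),((proj(t,P(z))-[162,150])*5+[400,300]).round(0).tolist())
E
```

```text
21.075 [0.3207 0.4985 0.3013] [ 0.19 -0.73  0.36] 0.0036013531426445783
0.175 [[166.0, 397.0], [120.0, 371.0], [145.0, 359.0], [191.0, 384.0]] [[621.0, 442.0], [523.0, 446.0], [522.0, 397.0], [620.0, 393.0]]
0.07 [[169.0, 497.0], [125.0, 470.0], [149.0, 457.0], [194.0, 483.0]] [[641.0, 461.0], [550.0, 465.0], [549.0, 420.0], [640.0, 416.0]]
```

View pics/fin.png

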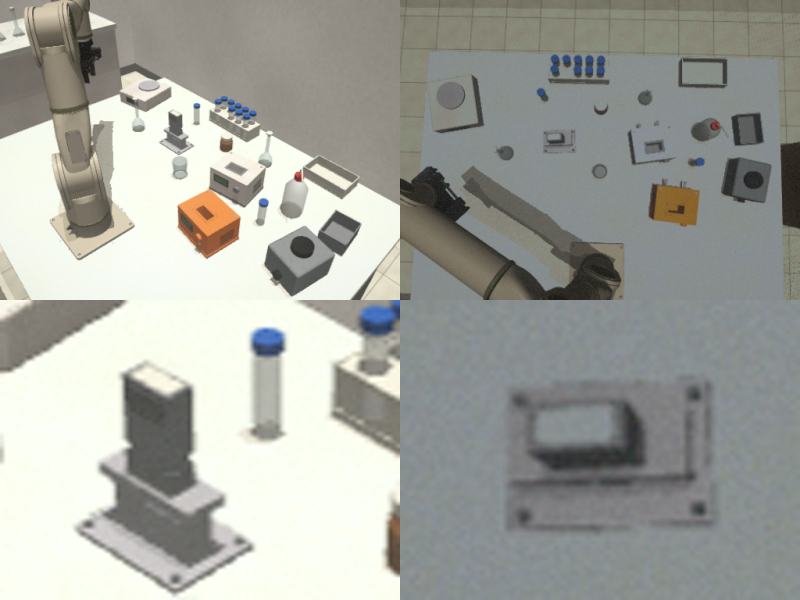

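```bash
python3 -c "
from bench import r
print(r.close_job())"
```

```text
the job is handed in; nothing more can be done
None
```

The cartridge now stands upright and right way up on the drying stand's ledge. I handed the job in at about 21 s of the 54 s allowed.

- **Release:** I pressed the cartridge 7.6 mm down at about 7 N, and it sprung up as the fingers rose; the side picture confirmed this.
- **Removal:** I gripped it across its broad faces at 25 N. The jaws first pushed it sideways against the slot with about 6 N, so I shifted the tool slightly until the force fell to about 1 N, then lifted it out.
- **Placing:** I lowered it until the contact force showed, then opened the fingers slowly.

The last pictures, top and side, show it within about 1 mm of the planned spot. My ledge measurements differed by about 3 mm along its length, so its centring is good to roughly that. The listed glassware, tubes and bottles are all standing, and the arm is clear of everything. No check failed.

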